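# Slide box over the sill into the label reader

### The arm

A 6-joint arm with a two-finger parallel gripper is mounted at the origin on the work surface. World frame = base frame: x ahead of the robot, y to its left, z up, the work surface at z = 0. Lengths are in mm, angles in rad, forces in N, time in s.
With the tool pointing down it reaches from about 325 to 750 mm from the base axis. Payload 7.6 kg.
Tool frame: the origin (TCP) lies midway between the tips of the shut fingers; the grasp point (between the pads) lies 19 mm behind it; z points along the fingers, y is the direction in which the jaws open and shut (so a half turn about z gives the same grasp; the last joint's range is limited). The gripper opens to 85 mm and grips with 20 to 120 N. Pads are 22 mm wide; open, the fingers measure 114 mm over their backs; the gripper's body (76 mm by 85 mm) begins 54 mm behind the grasp point. The pads swing forward as they close: fully open they stand 13 mm farther back than shut.
Start: joints at [-1.397, 0.052, 1.401, -0, 1.689, -0.07], TCP at [126.755, -509.489, 231.323] pointing down, gripper open.
Joint ranges: [-2.9, 2.9], [-0.91, 2.17], [0.12, 2.37], [-1.06, 4.2], [0.26, 2.73], [-2.93, 2.93]. Speed limits (rad/s): [2.57, 2.57, 3.01, 3.14, 3.14, 3.14].

### API

Orientations are given as a unit quaternion [x, y, z, w].
In Python, from cell import * gives the robot as it stands.
- The arm moves only by the tool play_rows, never from a script. Its argument "plan" is one flat list of numbers, 7 for each row, row after row: the turn, a rotation vector about the tool's x, y, z in degrees, then the shift along the tool's x, y, z in mm, then the closure in counts, from 0 (fully open) to 255 (shut). A call has 1 to 20 rows; each row is the pose to reach, as a shift and turn from the pose commanded when the call began, along the tool's axes at that moment; what a row does not reach only later rows make up. A row lasts 1/10 s, in which the tool goes at most 50 mm and 8.59 degrees, less where a joint would pass 70% of its speed; a pose out of reach is approached as far as the arm can. A call with a gripper value outside its range is refused whole. The fingers move at their own pace and stop on an object; "grip_force" is the grip in N (left out, the last holds). Time passes only in rows, so rows that repeat a pose let the fingers close. It gives the time, the measured TCP pose, the force and the opening at its end, in the units of the state.
- read_state(): the state, without advancing time (a new reading comes with each control period).
- grab_frame(name): name is "scene" or "top" or "wrist"; returns (picture, depth): 480x640x3 uint8, red, green, blue; 480x640 float32, mm along the optical axis (not along the pixel's ray), 0 where there is no reading.
- get_calibration(name): a dict with "fx", "fy", "cx", "cy" (pixels), "R" (3x3) and "t" (3): a world point X has camera coordinates R X + t; the wrist camera has in their place "mount" (4x4, takes a point from camera to tool coordinates, whose origin is the TCP and whose axes are the flange's). Camera axes: x right, y down, z forward; pixel columns grow to the right and rows downward; lengths in mm; the calibration is good to about 2 mm. A picture is of the moment at which its call begins: read the wrist's pose just before it. get_calibration takes no time and is no camera call.
- job_done(): hands the job in, once; it reports no verdict.
The state is a dict: "clock": time; "joint_pos": joint angles; "qvel": joint speeds; "tau": joint torques, N m; "eef_pos": TCP position; "eef_rot": TCP orientation; "ft_force": force on the tool from outside, world axes, zero at the start; "ft_torque": the same for the moment, N m; "opening": finger opening in mm.
Only numpy, scipy, OpenCV 4.12 (cv2) and the standard library are available. Lean on these libraries where they do the work, as an engineer would, in place of code of your own. Each camera call takes 0.05 s, during which the arm holds its last target. There are 200 camera calls.

### The job

Load the slide box into the label-reader bay, handle end first: lift its leading end by the bar handle just enough to rest it on the raised sill, the other end still on the bench, and let go. Then push the box from behind, under the arch, until it has dropped flat inside the sill and pressed the sprung plate at the end of the bay about half-way in (about 8 of its 14 mm), and leave it there. It is full of glass: never pick it up off the bench, tip it steeply, ram it against the sill or drive the plate to the end of its travel, and leave everything else where it is.

Things in the scene. Friction and masses are not known exactly. Their poses are not given: they have to be found in the camera images.
- bay: The label-reader bay, fixed: a steel floor 3 mm thick between two white side rails (112 mm apart inside, 25 mm high, 240 mm long). Origin on the bench surface under the middle of the outer face of the sill; x runs level into the bay (the way the box is pushed), y to the left across it, z up. At its far end stands a black end stop, 44 mm high, carrying the sprung plate.
- arch (a point): Middle of the underside of the white arch over the bay, 112 mm above the bench, 112 mm from the outer face of the sill. The arch is 28 mm thick along bay x, its top 148 mm above the bench, its legs outside the rails (63 to 79 mm either side). The box with its handle passes under it, a gripper does not.
- sill: The raised threshold across the mouth of the bay, an aluminium strip, fixed: 12 mm thick (bay x = 0 to 12 mm), 112 mm long, 14 mm high above the bench, 11 mm above the bay floor. Same origin and axes as the bay.
- plate (a joint): How far the sprung plate (84 mm wide, 6 to 42 mm above the bench) is pushed in along bay x, m: 0 at rest, 0.014 hard home. Spring 0.8 N/mm plus 1 N friction, on top of the 2 to 6 N that slide the box. Its face at rest is 172 to 196 mm from the sill's outer face: set differently every time and not measured, find it by feel. Box friction keeps it partly pressed after the push.
- box_mid (a point): Centre (half-way up) of the slide box, a closed grey plastic box 150 mm long (its x), 100 mm wide, 45 mm high, 0.45 to 0.8 kg, standing on the bench in front of the sill, roughly but not exactly in line with the bay. x points to its leading (handle) end, z up.
- bar (a point): Middle of the box's handle: a round steel bar 10 mm thick across the box (along its y), 74 mm free between two posts, 30 mm above the lid (75 mm above the underside), 35 mm behind the leading end face. It turns in finger pads that pinch it fore and aft, so as it is raised the box tilts about its trailing lower edge.
- nose (a point): Middle of the lower edge of the leading end of the slide box (75 mm ahead of its centre, on the underside). Axes as the box.
- tail (a point): Middle of the lower edge of the trailing end of the slide box (75 mm behind its centre, on the underside); push the plain end face above it (100 by 45 mm). When the box's middle has passed the sill the nose drops and this end rises up to 30 mm; fingers pressed on the face hold it down by friction and jam the box on the sill: ease off for a moment and it tips by itself.
- slide_box: The slide box again; origin at the centre of its underside, x to the handle end, z up.
- reagent: Bystander: closed jar with a screw cap, 66 mm diameter, 110 mm high. Origin under it.
- petri: Bystander: flat closed dish, 90 mm diameter, 14 mm high. Origin under it.
- beaker: Bystander: small open glass, 60 mm diameter, 80 mm high. Origin under it.
- slide_pack: Bystander: small carton 78 by 30 by 28 mm. Origin under it.
- tub: Bystander: white lidded tub, 110 mm diameter, 120 mm high. Origin under it.
Mind the look-alikes: they are no part of the job. What is shaped like the slide_box but yellow is not meant.

How it is judged (in metres and radians):
On the way, in this order (a step that is already met when the one before it is completed fails the run):
1. the leading end of the box rests on the sill, over its top, the trailing end still on the bench (x of nose in the frame of bay above 0.004 m and z of nose in the frame of bay between 0.0115 and 0.026 m and height (world z) of tail below 0.006 m and contact force between the fingers and slide_box below 0.2 N and contact force between sill and slide_box above 0.5 N), for 0.1 s.
2. the box lies inside the sill and presses the sprung plate in by at least 5 mm (value of joint plate above 0.005 m and x of tail in the frame of bay above 0.0115 m and z of tail in the frame of bay below 0.007 m), for 0.2 s.
At the end, for the whole second after the job is handed in: The slide box lies flat on the bay floor (both ends within 4 mm of it), handle end first, wholly inside the sill, at rest, still pressing the sprung plate by more than 1 mm, having pressed it by at least 5 mm for 0.2 s (x of tail in the frame of bay above 0.0115 m and z of each of tail, nose in the frame of bay below 0.007 m and angle between the x axis of slide_box and the x axis of bay, either way round below 0.12 rad and x of nose in the frame of bay above 0.16 m and value of joint plate above 0.001 m and angle between slide_box's own z axis and vertical below 0.05 rad and linear speed of slide_box below 0.01 m/s); the robot touches nothing.
It fails at once if the box rammed against the sill (more than 35 N on the sill) (contact force between sill and slide_box above 35 N).
It fails at once if the sprung plate driven to the end of its travel (more than 12.5 of 14 mm) (value of joint plate above 0.0125 m).
It fails at once if the box picked up off the bench (trailing edge more than 45 mm up) (height (world z) of tail above 0.045 m).
It fails at once if the box tipped more than 20 degrees (angle between slide_box's own z axis and vertical above 0.35 rad).
It fails at once if a bystander moved more than 20 mm (distance of any of reagent, petri, beaker, slide_pack, tub from where it was at the start of the episode above 0.02 m).
It also fails if it takes over 69 s, if anything falls off the work surface, if the arm or the gripper's body presses on something with over 40 N, if the wrist force passes 120 N, or if a joint passes its speed limit or range.

## Working session

There is one attempt and no reset: what is moved stays moved. The work goes in short steps, Python scripts to look and compute and a tool call to move; the robot and the scene stay as the last step left them, time stands still between calls to the robot, and variables do not carry over. Pictures are saved under pics/ and viewed, about 8 in all and at most 12, crops included, and the job is handed in when it is done.

Besides the shell and the picture viewer there is one more tool, called by a JSON object that holds its "method" and its "body". play_rows: Moves the arm, as the interface text tells. Its arguments: {"type":"object","properties":{"plan":{"type":"array","items":{"type":"number"}},"grip_force":{"type":"number"}},"required":["plan"]}

```bash
mkdir -p pics; cat > h.py <<'E'
from cell import *
import numpy as np, cv2
def world(name,d,c,us,vs):
    us=np.asarray(us);vs=np.asarray(vs);z=d[vs,us]
    P=np.stack([(us-c['cx'])/c['fx']*z,(vs-c['cy'])/c['fy']*z,z],-1)
    return (P-np.asarray(c['t']))@np.asarray(c['R'])
def cloud(d,c):
    v,u=np.mgrid[0:480,0:640]
    return world('',d,c,u,v)
E
python3 - <<'E'
from h import *
for n in ('top','scene'):
    p,d=grab_frame(n); cv2.imwrite(f'pics/{n}.png',p[...,::-1]); np.save(f'{n}_d.npy',d); np.save(f'{n}_p.npy',p)
    print(n,get_calibration(n))
s=read_state();print(s['clock'],s['eef_pos'],s['eef_rot'],s['opening'])
E
```

```text
top {'fx': 445.63477811608215, 'fy': 445.63477811608215, 'cx': 319.74693169809046, 'cy': 234.1397052144873, 'R': array([[ 0.01480042, -0.99954328,  0.02634733],
       [-0.99898793, -0.01590125, -0.0420745 ],
       [ 0.04247424, -0.02569794, -0.99876702]]), 't': array([  35.43132092,  565.82789078, 1320.49218159])}
scene {'fx': 507.84407053028326, 'fy': 507.84407053028326, 'cx': 325.9981636212945, 'cy': 240.63178188499592, 'R': array([[-0.81228053,  0.58309066,  0.01433985],
       [ 0.37061215,  0.53495733, -0.75925443],
       [-0.45038537, -0.61141306, -0.65063591]]), 't': array([ 428.38353392, -167.80642439, 1588.27457615])}
0.1 [ 126.71548794 -509.22509237  230.58986713] [ 9.92579493e-01  1.21595703e-01 -2.57594167e-05 -6.59640955e-04] 85.20872940694665
```

View pics/top.png

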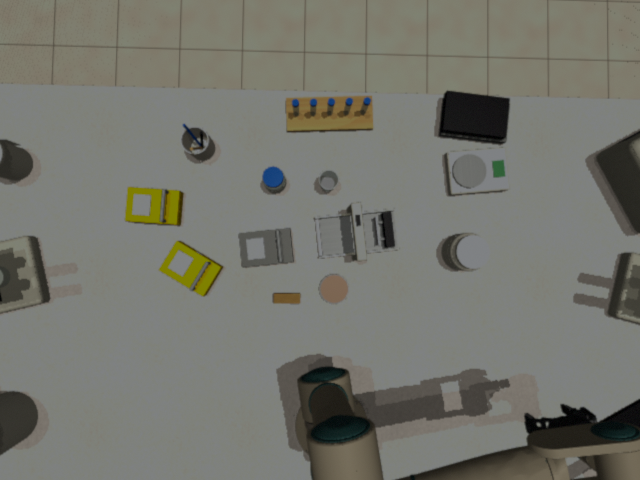

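View pics/scene.png

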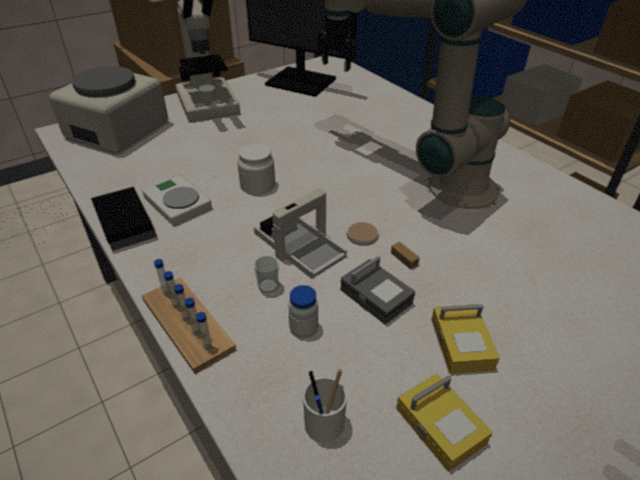

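Top view: the candidates are the grey box at (266,248) with its handle at (285,246), and the yellow boxes at (153,206) and (190,268). Grey is the one described. The sill mouth is at (318,237), and the arch is at (357,232). Next I'll measure them and check the choice in a close crop.

```bash
python3 - <<'E'
from h import *
p=np.load('top_p.npy');d=np.load('top_d.npy');c=get_calibration('top')
W=cloud(d,c)
cv2.imwrite('pics/crop.png',cv2.convertScaleAbs(cv2.resize(p[195:310,225:410,::-1],None,fx=4,fy=4,interpolation=cv2.INTER_CUBIC),alpha=1.6))
v,u=np.mgrid[0:480,0:640]
def rect(name,m):
    P=W[m][:,:2].astype(np.float32); r=cv2.minAreaRect(P); print(name,m.sum(),np.round(W[m].mean(0),1),[np.round(x,1) for x in r]); 
roi=lambda a,b,e,f:(u>=a)&(u<b)&(v>=e)&(v<f)
Z=W[...,2]
print('bench z',np.median(Z[300:340,210:260]),np.median(Z[255:262,300:310]))
rb=roi(230,300,222,275)
rect('lid',rb&(Z>36)&(Z<54)); rect('bar',rb&(Z>66)&(Z<95)); rect('box all',rb&(Z>30))
ra=roi(308,405,195,270)
rect('rails',ra&(Z>17)&(Z<33)); rect('baylow',ra&(Z>7)&(Z<60)); rect('arch',ra&(Z>130)&(Z<160)); rect('stop',ra&(Z>36)&(Z<60)&(u>375))
print('sill strip z along row 238:',np.round(Z[238,308:350],0))
E
```

```text
bench z 0.28060389003231356 0.490698145304583
lid 1667 [522.  204.7  45.4] [array([523.1, 202.4]), array([101.7, 150.6]), np.float64(6.6)]
bar 115 [526.4 162.1  78.9] [array([526.9, 162.3]), array([91.4,  9.7]), np.float64(6.9)]
box all 1811 [522.1 200.8  56.1] [array([525.7, 179.4]), array([102. , 196.5]), np.float64(7.0)]
rails 395 [572.  -73.7  25.1] [array([563.2, -65.7]), array([136.6, 239.1]), np.float64(7.0)]
baylow 1194 [573.  -83.2  26.4] [array([571.6, -66.6]), array([216.8, 279.6]), np.float64(0.1)]
arch 634 [567.9 -55.6 147.5] [array([568.5, -56.4]), array([156.5,  28.6]), np.float64(7.2)]
stop 376 [ 579.3 -150.4   43.6] [array([ 579.2, -144.1]), array([103.8,  49. ]), np.float64(7.8)]
sill strip z along row 238: [-2.  1.  1.  4. -2. -1. -1. -2.  0. 13. 13. 11. 15.  2.  5.  5.  5.  8.
  9.  3.  2.  1.  3.  6.  5.  4.  7.  6.  7.  4.  6.  2.  4.  1.  6.  9.
  6.  1.  1.  0.  5.  7.]
```

View pics/crop.png

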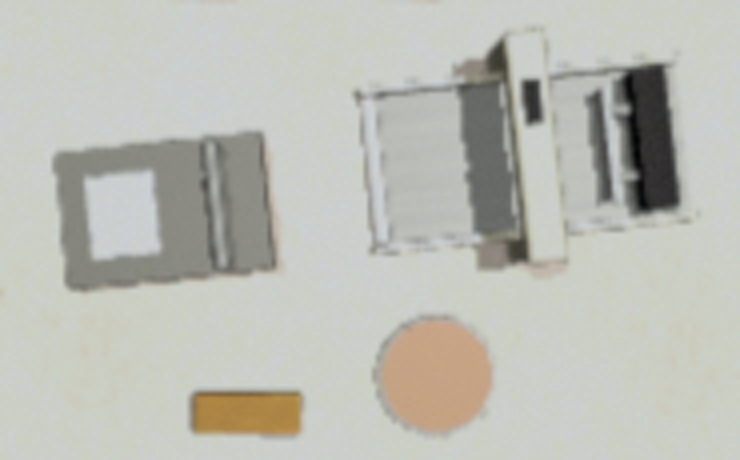

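The crop confirms the choice: the grey box has its bar handle at its right end, facing the bay. The box sits about 12 mm off the bay axis sideways. I'll refine the bay fit and work out the first move.

```bash
cat >> h.py <<'E'
from scipy.spatial.transform import Rotation as R_
def go(pos,yaw,cur=None):
    """pose: tool down, tool y = (sin yaw,-cos yaw); print shift/turn from current pose"""
    s=cur or read_state(); R0=R_.from_quat(s['eef_rot']); a=np.deg2rad(yaw)
    T=np.array([[np.cos(a),np.sin(a),0],[np.sin(a),-np.cos(a),0],[0,0,-1]])
    print('turn',np.round(np.rad2deg((R0.inv()*R_.from_matrix(T)).as_rotvec()),2),'shift',np.round(R0.inv().apply(np.array(pos)-s['eef_pos']),1))
E
python3 - <<'E'
from h import *
d=np.load('top_d.npy');c=get_calibration('top');W=cloud(d,c)
a=np.deg2rad(7.1);ex=np.array([np.sin(a),-np.cos(a)]);ey=np.array([np.cos(a),np.sin(a)])
o=np.array([568.5,-56.4])-112*ex; print('o',o)
X=(W[...,:2]-o)@ex;Y=(W[...,:2]-o)@ey;Z=W[...,2]
for s in (1,-1):
    m=(Z>17)&(Z<33)&(X>5)&(X<235)&(abs(Y*s-59)<7)&((X<85)|(X>140)); f=np.polyfit(X[m],Y[m],1); print('rail',s,m.sum(),np.rad2deg(f[0]),np.polyval(f,[0,112]))
m=(Z>9)&(Z<33)&(abs(Y)<66)&(X>-10)&(X<235); print('x range of bay pts',np.percentile(X[m],[0,1,99,100]))
m=(Z>9)&(Z<18)&(abs(Y)<50)&(X>-8)&(X<18); f=np.polyfit(Y[m],X[m],1); print('sill',m.sum(),f,np.percentile(X[m],[1,50,99]))
m=(Z>36)&(Z<54)&(X<-50)&(X>-240)&(abs(Y)<75)
r=cv2.minAreaRect(W[m][:,:2].astype(np.float32)); b=np.array(r[0]);print('box ctr bay',(b-o)@ex,(b-o)@ey,r)
go([527.5,162.5,180],6.8)
E
```

```text
o [554.65663461  54.74117704]
rail 1 129 -0.006197615921336757 [58.63658268 58.62446778]
rail -1 119 -0.09456414800660651 [-58.60847097 -58.79332201]
x range of bay pts [2.02983235e-01 7.07287124e-01 2.31193900e+02 2.34541719e+02]
sill 123 [-4.57116889e-04  5.92508246e+00] [ 0.41006437  5.91573831 11.91840502]
box ctr bay -150.47999381898268 -13.10194867807925 ((523.0556030273438, 202.44786071777344), (101.71063232421875, 150.60855102539062), 6.63897180557251)
turn [-0.08 -0.    7.17] shift [ 551.1 -555.1   51.4]
```

{"method": "play_rows", "body": {"plan": [0, 0, 7.2, 551, -555, 0, 0, 0, 0, 7.2, 551, -555, 0, 0, 0, 0, 7.2, 551, -555, 0, 0, 0, 0, 7.2, 551, -555, 0, 0, 0, 0, 7.2, 551, -555, 0, 0, 0, 0, 7.2, 551, -555, 0, 0, 0, 0, 7.2, 551, -555, 0, 0, 0, 0, 7.2, 551, -555, 0, 0, 0, 0, 7.2, 551, -555, 0, 0, 0, 0, 7.2, 551, -555, 0, 0, 0, 0, 7.2, 551, -555, 0, 0, 0, 0, 7.2, 551, -555, 0, 0, 0, 0, 7.2, 551, -555, 0, 0, 0, 0, 7.2, 551, -555, 0, 0, 0, 0, 7.2, 551, -555, 0, 0, 0, 0, 7.2, 551, -555, 0, 0, 0, 0, 7.2, 551, -555, 0, 0, 0, 0, 7.2, 551, -555, 0, 0, 0, 0, 7.2, 551, -555, 0, 0, 0, 0, 7.2, 551, -555, 0, 0]}}

```text
clock: 2.1
eef_pos: [527.3, 161.1, 231.6]
eef_rot: [0.998, 0.058, 0.0, 0.0]
ft_force: [0.1, 0.3, 0.1]
opening: 85.6
```

```bash
python3 - <<'E'
from h import *
c=get_calibration('wrist')
s=read_state();p,d=grab_frame('wrist');cv2.imwrite('pics/w1.png',p[...,::-1]);np.save('w1d.npy',d)
print(s['clock'],s['eef_pos'],s['eef_rot'],s['ft_force'])
M=np.array(c['mount']);print(M)
v,u=np.mgrid[0:480,0:640]
P=np.stack([(u-c['cx'])/c['fx']*d,(v-c['cy'])/c['fy']*d,d],-1)
W=R_.from_quat(s['eef_rot']).apply((P@M[:3,:3].T+M[:3,3]).reshape(-1,3)).reshape(480,640,3)+s['eef_pos']
m=(d>0)&(W[...,2]>68)&(W[...,2]<95)&(abs(W[...,0]-527)<60)&(abs(W[...,1]-162)<25)
r=cv2.minAreaRect(W[m][:,:2].astype(np.float32));print('bar',m.sum(),W[m].mean(0),r,W[m][:,2].max())
m=(d>0)&(W[...,2]>35)&(W[...,2]<54)&(abs(W[...,0]-527)<80)&(abs(W[...,1]-190)<100)
print('lid',m.sum(),W[m].mean(0),cv2.minAreaRect(W[m][:,:2].astype(np.float32)),np.median(W[m][:,2]))
go([527.5,162.5,58],6.8)
E
```

```text
2.1 [527.28356861 161.07275329 231.64109531] [9.98297632e-01 5.83246809e-02 2.49696956e-04 8.01847346e-05] [0.1395564  0.28555958 0.05128374]
[[-9.75269139e-04 -9.57421694e-01 -2.88691442e-01  7.32318131e+01]
 [ 9.99999370e-01 -1.09436234e-03  2.51125277e-04  2.59525507e-01]
 [-5.56365828e-04 -2.88691015e-01  9.57422158e-01 -1.43262220e+02]
 [ 0.00000000e+00  0.00000000e+00  0.00000000e+00  1.00000000e+00]]
bar 1734 [529.84129206 160.45501758  79.40529428] ((527.2548828125, 160.26055908203125), (93.50358581542969, 9.927358627319336), 6.964029788970947) 82.72524816393806
lid 21253 [525.19927999 203.16069004  45.78323686] ((523.233642578125, 200.25802612304688), (102.18182373046875, 150.55557250976562), 7.058358669281006) 45.81734134541682
turn [ 0.01 -0.04 -0.11] shift [  0.2  -1.3 173.7]
```

View pics/w1.png

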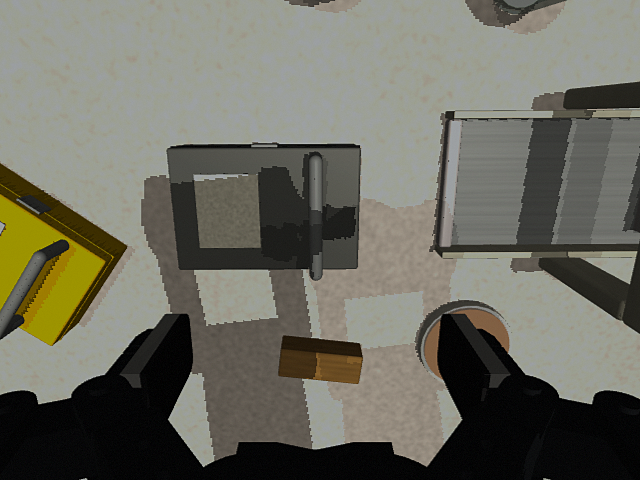

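The wrist view shows the grey box with its bar at (315,215), the bay on the right with its sill at (450,180), and fingers clear on both sides. I'll descend over the bar and close.

{"method": "play_rows", "body": {"plan": [0, 0, 0, 0, 0, 40, 0, 0, 0, 0, 0, 0, 80, 0, 0, 0, 0, 0, 0, 120, 0, 0, 0, 0, 0, 0, 145, 0, 0, 0, 0, 0, 0, 160, 0, 0, 0, 0, 0, 0, 170, 0, 0, 0, 0, 0, 0, 174, 0, 0, 0, 0, 0, 0, 174, 0, 0, 0, 0, 0, 0, 174, 100, 0, 0, 0, 0, 0, 174, 160, 0, 0, 0, 0, 0, 174, 200, 0, 0, 0, 0, 0, 174, 225, 0, 0, 0, 0, 0, 174, 255, 0, 0, 0, 0, 0, 174, 255, 0, 0, 0, 0, 0, 174, 255, 0, 0, 0, 0, 0, 174, 255, 0, 0, 0, 0, 0, 174, 255], "grip_force": 60}}

```text
clock: 3.85
eef_pos: [527.6, 162.0, 57.6]
eef_rot: [0.998, 0.059, 0.0, 0.0]
ft_force: [-0.8, -1.2, 2.6]
opening: 8.0
```

{"method": "play_rows", "body": {"plan": [0, 0, 0, 0, 0, 0, 255, 0, 0, 0, 0, 0, -2, 255, 0, 0, 0, 0, 0, -4, 255, 0, 0, 0, 0, 0, -6, 255, 0, 0, 0, 0, 0, -8, 255, 0, 0, 0, 0, 0, -10, 255, 0, 0, 0, 0, 0, -12, 255, 0, 0, 0, 0, 0, -14, 255, 0, 0, 0, 0, 0, -16, 255, 0, 0, 0, 0, 0, -16, 255, 0, 0, 0, 0, 0, -16, 255], "grip_force": 20}}

```text
clock: 4.95
eef_pos: [527.5, 162.1, 73.3]
eef_rot: [0.998, 0.059, 0.0, 0.0]
ft_force: [0.4, -0.0, -7.4]
opening: 7.7
```

```bash
cat >> h.py <<'E'
A=np.deg2rad(7.1);EX=np.array([np.sin(A),-np.cos(A)]);EY=np.array([np.cos(A),np.sin(A)]);O=np.array([554.7,54.7])
def look(tag,n='top'):
    p,d=grab_frame(n);cv2.imwrite(f'pics/{tag}.png',p[...,::-1]);W=cloud(d,get_calibration(n))
    Q=np.dstack([(W[...,:2]-O)@EX,(W[...,:2]-O)@EY,W[...,2]]); Q[d==0]=np.nan
    return p,d,Q
E
python3 - <<'E'
from h import *
for n in ('top','scene'):
    p,d,Q=look('lift_'+n,n); X,Y,Z=Q[...,0],Q[...,1],Q[...,2]
    for a in range(-240,-50,15):
        m=(X>a)&(X<a+15)&(Y>-62)&(Y<35)&(Z<120)
        print(n,a,m.sum(),np.round(np.nanpercentile(Z[m],[10,50,90]),1) if m.sum() else '')
E
```

```text
top -240 41 [-2.   0.6  4.8]
top -225 11 [49.3 52.3 55. ]
top -210 0 
top -195 0 
top -180 0 
top -165 0 
top -150 2 [57.8 59.1 60.4]
top -135 8 [57.7 62.1 63.7]
top -120 7 [68.2 82.4 96.9]
top -105 11 [59.2 62.6 65.7]
top -90 11 [62.2 63.8 67.6]
top -75 0 
top -60 41 [-2.7  0.1  4. ]
scene -240 204 [-3.4 -1.1  1.4]
scene -225 571 [-1.6 35.6 53.2]
scene -210 220 [50.9 53.5 55.7]
scene -195 206 [52.3 54.6 56.7]
scene -180 206 [52.8 55.6 57.8]
scene -165 192 [53.9 56.4 58.3]
scene -150 203 [54.1 56.8 59.2]
scene -135 281 [55.4 58.8 99.8]
scene -120 307 [56.9 61.7 96.1]
scene -105 110 [ -1.   61.7 116.4]
scene -90 98 [-1.3 60.4 63.1]
scene -75 22 [-3.1 -1.  59.6]
scene -60 28 [-2.3 -0.4  0.8]
```

The bar's friction carried the tail up by about 7 mm. I'll pitch the tool about the bar to set the tail back down, then drag part of the way with the sideways correction.

{"method": "play_rows", "body": {"plan": [-1.5, 0, 0, 0, 0.5, 0, 255, -3, 0, 0, 0, 1, 0, 255, -4.5, 0, 0, 0, 1.5, 0, 255, -5, 0, 0, 0, 1.7, 0, 255, -5, 0, 0, 1, 5, 0, 255, -5, 0, 0, 2, 9, 0, 255, -5, 0, 0, 3, 13, 0, 255, -5, 0, 0, 4, 17, 0, 255, -5, 0, 0, 5, 21, 0, 255, -5, 0, 0, 6, 25, 0, 255, -5, 0, 0, 7, 29, 0, 255, -5, 0, 0, 8, 33, 0, 255, -5, 0, 0, 9, 37, 0, 255, -5, 0, 0, 10, 41, 0, 255, -5, 0, 0, 11, 45, 0, 255, -5, 0, 0, 12, 49, 0, 255, -5, 0, 0, 13, 53, 0, 255, -5, 0, 0, 13, 57, 0, 255, -5, 0, 0, 13, 58, 0, 255, -5, 0, 0, 13, 58, 0, 255]}}

```text
clock: 7.05
eef_pos: [547.2, 105.9, 73.3]
eef_rot: [0.997, 0.059, 0.003, 0.044]
ft_force: [-0.1, -0.1, -7.8]
opening: 7.9
```

```bash
cat >> h.py <<'E'
def boxfit(Q,x0,x1,zlo=38,zhi=72):
    X,Y,Z=Q[...,0],Q[...,1],Q[...,2]
    m=(X>x0)&(X<x1)&(abs(Y)<85)&(Z>zlo)&(Z<zhi)
    B=np.c_[X[m],Y[m],np.ones(m.sum())];z=Z[m]
    k=np.ones(len(z),bool)
    for _ in range(6):
        f=np.linalg.lstsq(B[k],z[k],rcond=None)[0];k=abs(B@f-z)<3
    r=cv2.minAreaRect(B[k][:,:2].astype(np.float32)); print('n',k.sum(),'slope',f.round(4),'X',np.percentile(B[k][:,0],[.5,99.5]).round(1),'Y',np.percentile(B[k][:,1],[.5,99.5]).round(1),'rect',r)
    return f
E
python3 - <<'E'
from h import *
s=read_state();print(s['clock'],(s['eef_pos'][:2]-O)@EX,(s['eef_pos'][:2]-O)@EY,s['ft_force'])
for n in ('top','scene'):
    p,d,Q=look('drag_'+n,n); f=boxfit(Q,-185,8)
    print('lid z at tail/nose',f@[-155,0,1],f@[-6,0,1])
cv2.imwrite('pics/drag_c.png',cv2.resize(p[180:360,220:460,::-1],None,fx=3,fy=3))
E
```

```text
7.05 -51.70599229854445 -1.093889699514234 [-0.05951422 -0.06988403 -7.79720602]
n 68 slope [1.26800e-01 5.00000e-03 6.70886e+01] X [-133.2  -40.7] Y [-51.2 -41.3] rect ((-87.25970458984375, -47.36813735961914), (93.70146179199219, 9.740579605102539), 1.8707027435302734)
lid z at tail/nose 47.427151190923176 66.3275279764788
n 1554 slope [ 1.41400e-01 -1.50000e-03  6.64053e+01] X [-164.   -17.4] Y [-47.6  52.8] rect ((-89.70417022705078, 2.2608680725097656), (103.11038970947266, 151.04205322265625), 89.65599822998047)
lid z at tail/nose 44.48392104277332 65.55673490563926
```

View pics/drag_c.png

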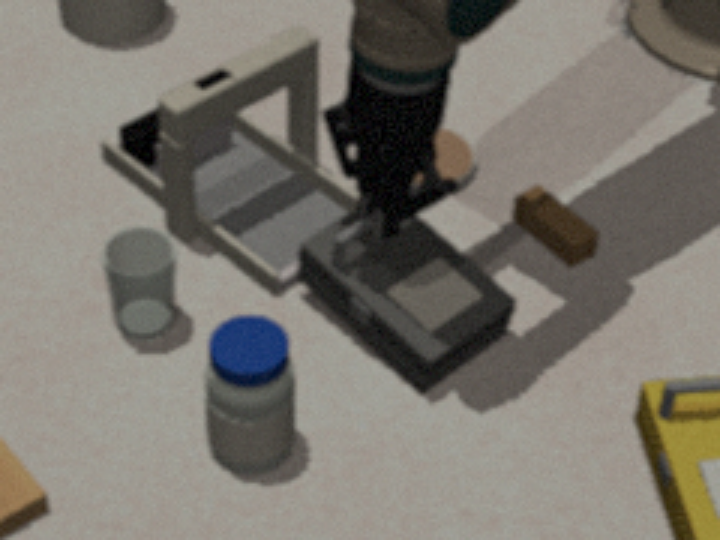

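The crop shows the box tilted with its tail on the bench and its nose just short of the sill. I'll measure the bay with the same camera to check the lateral offset.

```bash
python3 - <<'E'
from h import *
d=np.load('scene_d.npy');W=cloud(d,get_calibration('scene'))
X=(W[...,:2]-O)@EX;Y=(W[...,:2]-O)@EY;Z=W[...,2];g=d>0
m=g&(Z>140)&(Z<156)&(abs(X-112)<30)&(abs(Y)<95);print('arch',m.sum(),cv2.minAreaRect(np.c_[X[m],Y[m]].astype(np.float32)))
for s in (1,-1):
    m=g&(abs(Z-25)<2.5)&(X>5)&(X<80)&(abs(Y*s-59)<9);print('rail',s,m.sum(),np.percentile(Y[m],[2,50,98]).round(1),np.rad2deg(np.polyfit(X[m],Y[m],1)[0]))
m=g&(abs(Z-14)<3)&(X>-10)&(X<20)&(abs(Y)<45);print('sill',m.sum(),np.percentile(X[m],[1,50,99]))
m=g&(abs(Z-45)<4)&(X>-240)&(X<-60)&(abs(Y+13)<60);print('box0',cv2.minAreaRect(np.c_[X[m],Y[m]].astype(np.float32)))
E
```

```text
arch 484 ((112.63615417480469, 3.8462371826171875), (32.480621337890625, 158.66615295410156), 0.3994578719139099)
rail 1 37 [59.1 62.8 66.2] -0.5463494779392915
rail -1 35 [-58.6 -55.4 -51.5] -0.7527510718620704
sill 82 [-1.12939222  6.37717311 12.35993013]
box0 ((-150.1480712890625, -10.631092071533203), (103.35980224609375, 152.9705047607422), 89.57361602783203)
```

{"method": "play_rows", "body": {"plan": [0, 0, 0, 0.3, 4, 0.35, 255, 0, 0, 0, 0.6, 8, 0.7, 255, 0, 0, 0, 1, 12, 1.05, 255, 0, 0, 0, 1, 16, 1.4, 255, 0, 0, 0, 1, 20, 1.75, 255, 0, 0, 0, 1, 24, 2.1, 255, 0, 0, 0, 1, 28, 2.45, 255, 0, 0, 0, 1, 32, 2.8, 255, 0, 0, 0, 1, 32, 2.8, 255, 0, 0, 0, 1, 31.9, 3.8, 255, 0, 0, 0, 1, 31.8, 4.8, 255, 0, 0, 0, 1, 31.7, 5.8, 255, 0, 0, 0, 1, 31.7, 6.3, 255, 0, 0, 0, 1, 31.7, 6.3, 255]}}

```text
clock: 8.55
eef_pos: [552.2, 74.2, 69.9]
eef_rot: [0.997, 0.059, 0.003, 0.044]
ft_force: [-0.3, -0.8, -5.0]
opening: 7.7
```

```bash
python3 - <<'E'
from h import *
s=read_state();print(s['clock'],(s['eef_pos'][:2]-O)@EX,(s['eef_pos'][:2]-O)@EY,s['eef_pos'],s['ft_force'])
p,d,Q=look('sill_s','scene'); f=boxfit(Q,-150,45)
E
```

```text
8.55 -19.703002745822985 -0.09460160552410724 [552.17080357  74.240226    69.91995512] [-0.25174319 -0.77131968 -4.98270686]
n 1480 slope [ 1.04800e-01 -2.00000e-04  5.76245e+01] X [-133.5   14.4] Y [-46.1  53.6] rect ((-59.681854248046875, 4.033512115478516), (149.5619659423828, 103.45758056640625), 0.03964439779520035)
```

{"method": "play_rows", "body": {"plan": [0, 0, 0, 0, 0, 0.5, 255, 0, 0, 0, 0, 0, 1, 245, 0, 0, 0, 0, 0, 1, 225, 0, 0, 0, 0, 0, 1, 180, 0, 0, 0, 0, 0, 1, 90, 0, 0, 0, 0, 0, 1, 0, 0, 0, 0, 0, 0, 1, 0, 0, 0, 0, 0, 0, 1, 0, 0, 0, 0, 0, 0, -10, 0, 0, 0, 0, 0, 0, -40, 0, 0, 0, 0, 0, 0, -85, 0, 5, 0, 0, 0, 0, -130, 0, 5, 0, 0, 0, 0, -150, 0, 5, 0, 0, 0, 0, -150, 0]}}

```text
clock: 10.0
eef_pos: [552.0, 87.2, 224.6]
eef_rot: [0.998, 0.059, 0.004, -0.0]
ft_force: [-0.7, 0.4, 0.4]
opening: 85.5
```

```bash
python3 - <<'E'
from h import *
s=read_state();print(s['clock'],s['eef_pos'],s['eef_rot'],s['ft_force'],s['opening'])
for n in('scene','top'):
    p,d,Q=look('rel_'+n,n); f=boxfit(Q,-150,45)
    if n=='scene': cv2.imwrite('pics/rel_c.png',cv2.resize(p[180:360,220:460,::-1],None,fx=3,fy=3))
bx=-125
P=O+EX*(bx-60);print('behind',P)
E
```

```text
10.0 [551.99292728  87.24264847 224.61826277] [ 9.98256531e-01  5.88637791e-02  4.35126866e-03 -1.43253094e-04] [-0.65263117  0.44474361  0.38164251] 85.45356518580608
n 1551 slope [ 1.05900e-01 -3.40000e-03  5.75127e+01] X [-132.8   14.3] Y [-46.5  53.7] rect ((-58.86741256713867, 4.451900482177734), (105.65606689453125, 150.60125732421875), 89.83450317382812)
n 76 slope [ 0.1021  0.2265 69.1561] X [-99.4  13.9] Y [-50.3 -41.5] rect ((-42.85429382324219, -46.03135681152344), (8.639382362365723, 113.86682891845703), 89.50057220458984)
behind [531.8337268  238.28140851]
```

View pics/rel_c.png

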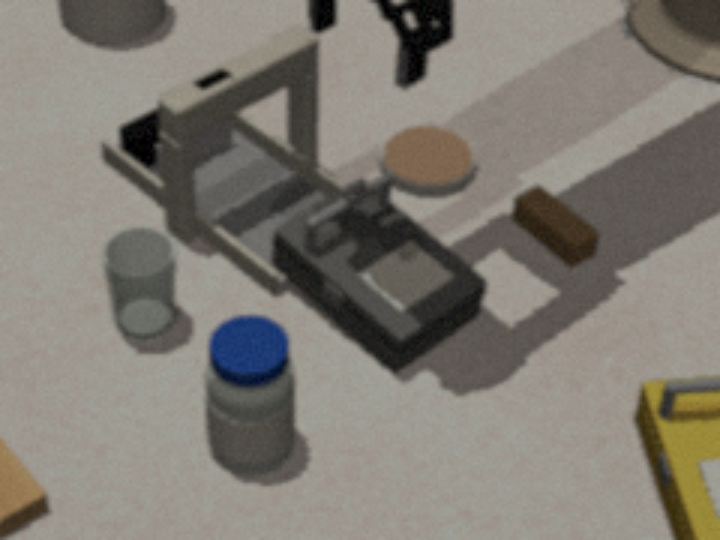

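The nose rests on the sill, the tail is on the bench, and the gripper is clear. Next I'll move behind the box with the tool turned so the camera trails, and measure the plate's rough position from the first top view.

```bash
python3 - <<'E'
from h import *
s=read_state();print(np.round(s['joint_pos'],2))
P=O+EX*(-166);go([P[0],P[1],224],97.1)
d=np.load('top_d.npy');W=cloud(d,get_calibration('top'))
X=(W[...,:2]-O)@EX;Y=(W[...,:2]-O)@EY;Z=W[...,2]
m=(X>150)&(X<235)&(abs(Y)<38)
for a in range(150,235,4):
    k=m&(X>a)&(X<a+4); print(a,np.round(np.percentile(Z[k],[10,50,90]),0) if k.any() else '',end=' ')
E
```

```text
[ 0.09  0.15  1.32 -0.    1.67  1.54]
turn [ 3.000e-02 -1.000e-02 -9.033e+01] shift [  -0.5 -133.2   -4.7]
150 [1. 4. 7.] 154 [1. 3. 7.] 158 [0. 4. 6.] 162 [-1.  4.  8.] 166 [0. 4. 8.] 170 [-0.  3.  8.] 174 [ 3. 19. 41.] 178 [39. 41. 45.] 182 [27. 32. 36.] 186 [ 2.  9. 30.] 190 [-1.  3. 29.] 194 [ 1.  5. 26.] 198 [ 6. 31. 45.] 202 [41. 44. 47.] 206 [40. 45. 47.] 210 [40. 44. 47.] 214 [41. 44. 47.] 218 [42. 44. 47.] 222 [41. 43. 46.] 226  230 [2. 5. 8.] 234 [1. 5. 8.]
```

{"method": "play_rows", "body": {"plan": [0, 0, -90.3, -0.5, -133, 0, 100, 0, 0, -90.3, -0.5, -133, 0, 100, 0, 0, -90.3, -0.5, -133, 0, 100, 0, 0, -90.3, -0.5, -133, 0, 100, 0, 0, -90.3, -0.5, -133, 0, 100, 0, 0, -90.3, -0.5, -133, 0, 100, 0, 0, -90.3, -0.5, -133, 0, 100, 0, 0, -90.3, -0.5, -133, 0, 100, 0, 0, -90.3, -0.5, -133, 0, 100, 0, 0, -90.3, -0.5, -133, 0, 100, 0, 0, -90.3, -0.5, -133, 0, 100, 0, 0, -90.3, -0.5, -133, 0, 100, 0, 0, -90.3, -0.5, -133, 40, 100, 0, 0, -90.3, -0.5, -133, 80, 100, 0, 0, -90.3, -0.5, -133, 120, 100, 0, 0, -90.3, -0.5, -133, 160, 100, 0, 0, -90.3, -0.5, -133, 190, 100, 0, 0, -90.3, -0.5, -133, 200, 100, 0, 0, -90.3, -0.5, -133, 200, 100]}}

```text
clock: 12.0
eef_pos: [533.0, 218.9, 17.3]
eef_rot: [0.663, 0.749, -0.002, -0.001]
ft_force: [-0.1, 0.0, 0.8]
opening: 51.8
```

```bash
cat >> h.py <<'E'
def st():
    s=read_state();e=s['eef_pos'];print('t',round(s['clock'],2),'bay x,y',np.round([(e[:2]-O)@EX,(e[:2]-O)@EY],1),'z',round(e[2],1),'F bay',np.round([s['ft_force'][:2]@EX,s['ft_force'][:2]@EY,s['ft_force'][2]],2),'open',round(s['opening'],1))
    return s
E
python3 - <<'E'
from h import *
s=st();P=O+EX*(-166);go([P[0],P[1],18],97.1)
p,d,Q=look('beh_top','top');boxfit(Q,-150,45)
p,d=grab_frame('wrist');cv2.imwrite('pics/w2.png',p[...,::-1])
E
```

```text
t 12.0 bay x,y [-165.6   -1.2] z 17.3 F bay [-0.05 -0.09  0.77] open 51.8
turn [-0.23  0.06 -0.1 ] shift [ 0.4  1.2 -0.7]
n 1074 slope [1.03600e-01 1.30000e-03 5.95676e+01] X [-115.4   14.6] Y [-49.7  49.2] rect ((-51.841915130615234, -0.2588348388671875), (99.84921264648438, 134.4966278076172), 89.7763442993164)
```

View pics/w2.png

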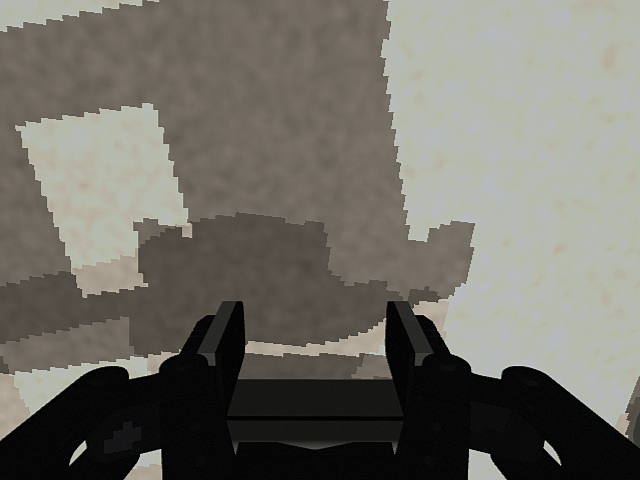

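The wrist camera looks backward here and shows only the open fingers and the bench. I'll push in short strokes, reading the force after each.

{"method": "play_rows", "body": {"plan": [0, 0, 0, -10, 1, 0, 100, 0, 0, 0, -17, 1, 0, 100, 0, 0, 0, -20, 1, 0, 100, 0, 0, 0, -23, 1, 0, 100, 0, 0, 0, -26, 1, 0, 100, 0, 0, 0, -30, 1, 0, 100, 0, 0, 0, -34, 1, 0, 100, 0, 0, 0, -38, 1, 0, 100, 0, 0, 0, -42, 1, 0, 100, 0, 0, 0, -46, 1, 0, 100, 0, 0, 0, -50, 1, 0, 100, 0, 0, 0, -54, 1, 0, 100, 0, 0, 0, -58, 1, 0, 100, 0, 0, 0, -62, 1, 0, 100, 0, 0, 0, -66, 1, 0, 100, 0, 0, 0, -70, 1, 0, 100, 0, 0, 0, -74, 1, 0, 100]}}

```text
clock: 13.8
eef_pos: [544.4, 146.9, 19.5]
eef_rot: [0.662, 0.75, 0.001, -0.0]
ft_force: [-0.8, 6.5, 1.3]
opening: 52.1
```

```bash
python3 - <<'E'
from h import *
s=st()
for n in('scene','top'): 
    p,d,Q=look('p1_'+n,n);f=boxfit(Q,-150,95)
E
```

```text
t 13.8 bay x,y [-92.8   1.2] z 19.5 F bay [-6.58 -0.03  1.26] open 52.1
n 972 slope [ 1.57700e-01 -1.51000e-02  5.80638e+01] X [-104.3   65.1] Y [-45.3  53.9] rect ((-19.229820251464844, 3.2155189514160156), (102.00303649902344, 172.22360229492188), 89.78092956542969)
n 747 slope [1.69000e-01 7.50000e-03 5.97515e+01] X [-78.5  64. ] Y [-49.7  49.2] rect ((-8.40753173828125, -0.10393142700195312), (99.75491333007812, 146.5024871826172), 89.86799621582031)
```

{"method": "play_rows", "body": {"plan": [0, 0, 0, -4, 0, 0, 100, 0, 0, 0, -8, 0, 0, 100, 0, 0, 0, -12, 0, 0, 100, 0, 0, 0, -16, 0, 0, 100, 0, 0, 0, -19, 0, 0, 100, 0, 0, 0, -19, 0, 0, 100, 0, 0, 0, -13, 0, 0, 100, 0, 0, 0, -9, 0, 0, 100, 0, 0, 0, -9, 0, 0, 100, 0, 0, 0, -9, 0, 0, 100]}}

```text
clock: 14.9
eef_pos: [545.3, 136.9, 18.8]
eef_rot: [0.662, 0.749, -0.0, -0.0]
ft_force: [-0.7, 0.5, -0.7]
opening: 52.3
```

```bash
python3 - <<'E'
from h import *
s=st()
for n in('scene','top'): 
    p,d,Q=look('p2_'+n,n);f=boxfit(Q,-150,95)
E
```

```text
t 14.9 bay x,y [-82.7   0.8] z 18.8 F bay [-0.56 -0.61 -0.73] open 52.3
n 984 slope [-1.14500e-01 -3.60000e-03  5.86608e+01] X [-96.1  94.2] Y [-46.   59.5] rect ((-1.9723968505859375, 4.249797821044922), (193.7564697265625, 112.54425811767578), 0.09699416160583496)
n 883 slope [-1.32300e-01  6.50000e-03  6.13606e+01] X [-46.6  94.4] Y [-49.5  49.5] rect ((11.087821960449219, 0.2888984680175781), (167.80422973632812, 99.86133575439453), 0.03093637153506279)
```

The box tipped nose-down into the bay. Next stroke: push until the tail is nearly over the sill.

{"method": "play_rows", "body": {"plan": [0, 0, 0, -9, 0, 0, 100, 0, 0, 0, -14, 0, 0, 100, 0, 0, 0, -18, 0, 0, 100, 0, 0, 0, -22, 0, 0, 100, 0, 0, 0, -26, 0, 0, 100, 0, 0, 0, -30, 0, 0, 100, 0, 0, 0, -34, 0, 0, 100, 0, 0, 0, -38, 0, 0, 100, 0, 0, 0, -42, 0, 0, 100, 0, 0, 0, -46, 0, 0, 100, 0, 0, 0, -50, 0, 0, 100, 0, 0, 0, -54, 0, 0, 100, 0, 0, 0, -58, 0, 0, 100, 0, 0, 0, -62, 0, 0, 100, 0, 0, 0, -66, 0, 0, 100, 0, 0, 0, -70, 0, 0, 100]}}

```text
clock: 16.6
eef_pos: [554.1, 67.2, 19.2]
eef_rot: [0.662, 0.749, -0.0, -0.0]
ft_force: [0.5, 2.7, -0.4]
opening: 51.6
```

```bash
python3 - <<'E'
from h import *
s=st()
for n in('scene','top'): 
    p,d,Q=look('p3_'+n,n);f=boxfit(Q,-60,92)
E
```

```text
t 16.6 bay x,y [-12.5   1. ] z 19.2 F bay [-2.67  0.82 -0.44] open 51.6
n 382 slope [-4.94000e-02  5.80000e-03  5.62928e+01] X [-24.9  91.6] Y [-38.2  54.5] rect ((33.074462890625, 7.264888763427734), (95.5132827758789, 118.68333435058594), 88.92716217041016)
n 203 slope [-5.07000e-02  4.00000e-04  5.80267e+01] X [-0.2 91.8] Y [-49.6  49.5] rect ((45.70987319946289, 0.12694168090820312), (92.48278045654297, 99.47993469238281), 0.04927229508757591)
```

{"method": "play_rows", "body": {"plan": [0, 0, 0, -4, 0, 0, 100, 0, 0, 0, -8, 0, 0, 100, 0, 0, 0, -11, 0, 0, 100, 0, 0, 0, -14, 0, 0, 100, 0, 0, 0, -16, 0, 0, 100, 0, 0, 0, -17, 0, 0, 100, 0, 0, 0, -12, 0, 0, 100, 0, 0, 0, -10, 0, 0, 100, 0, 0, 0, -10, 0, 0, 100]}}

```text
clock: 17.6
eef_pos: [555.5, 57.9, 19.4]
eef_rot: [0.662, 0.75, 0.0, 0.0]
ft_force: [-0.3, -1.7, -0.5]
opening: 52.3
```

```bash
python3 - <<'E'
from h import *
s=st()
for n in('scene','top'): 
    p,d,Q=look('p4_'+n,n);f=boxfit(Q,-30,92)
E
```

```text
t 17.6 bay x,y [-3.1  1.2] z 19.4 F bay [ 1.63 -0.53 -0.46] open 52.3
n 264 slope [-6.08000e-02 -5.00000e-02  5.24819e+01] X [-15.4  91.8] Y [-31.7  54.7] rect ((38.18444061279297, 9.518787384033203), (107.53157043457031, 90.38236999511719), 0.00946520920842886)
n 88 slope [ 2.05000e-02 -1.28000e-02  4.64396e+01] X [14.3 91.7] Y [-49.8  50. ] rect ((74.55754089355469, -15.606719970703125), (123.08233642578125, 62.72438430786133), 53.968505859375)
```

The box has dropped flat inside the sill. Now the slow approach to the plate, feeling for contact.

{"method": "play_rows", "body": {"plan": [0, 0, 0, -4, 0, 0, 100, 0, 0, 0, -6, 0, 0, 100, 0, 0, 0, -8, 0, 0, 100, 0, 0, 0, -9, 0, 0, 100, 0, 0, 0, -10, 0, 0, 100]}}

```text
clock: 18.2
eef_pos: [556.6, 48.0, 19.2]
eef_rot: [0.662, 0.749, 0.0, -0.0]
ft_force: [-1.2, 4.0, 0.9]
opening: 51.8
```

{"method": "play_rows", "body": {"plan": [0, 0, 0, -1, 0, 0, 100, 0, 0, 0, -2, 0, 0, 100]}}

```text
clock: 18.4
eef_pos: [556.8, 45.8, 19.2]
eef_rot: [0.662, 0.749, 0.0, -0.0]
ft_force: [-0.5, 2.5, 0.6]
opening: 51.8
```

{"method": "play_rows", "body": {"plan": [0, 0, 0, -1, 0, 0, 100, 0, 0, 0, -2, 0, 0, 100]}}

```text
clock: 18.6
eef_pos: [557.1, 43.7, 19.2]
eef_rot: [0.662, 0.749, -0.0, 0.0]
ft_force: [0.3, 4.1, -0.3]
opening: 51.8
```

{"method": "play_rows", "body": {"plan": [0, 0, 0, -1, 0, 0, 100, 0, 0, 0, -2, 0, 0, 100]}}

```text
clock: 18.8
eef_pos: [557.3, 41.7, 19.2]
eef_rot: [0.662, 0.749, -0.0, 0.0]
ft_force: [0.8, 3.2, 1.9]
opening: 51.8
```

```bash
python3 - <<'E'
from h import *
s=st()
p,d,Q=look('p5_top','top');boxfit(Q,-30,92,38,56)
X,Y,Z=Q[...,0],Q[...,1],Q[...,2]
for a in range(140,204,4):
    k=(X>a)&(X<a+4)&(abs(Y)<38); print(a,np.round(np.nanpercentile(Z[k],[10,50,90]),0) if k.any() else '',end=' ')
E
```

```text
t 18.8 bay x,y [13.3  1. ] z 19.2 F bay [-3.12  1.18  1.91] open 51.8
n 24 slope [-0.0584 -0.624  21.3538] X [23.8 63.6] Y [-49.6 -43. ] rect ((43.396759033203125, -48.05713653564453), (5.8134002685546875, 40.652244567871094), 83.7540054321289)
140 [77. 81. 83.] 144 [46. 48. 52.] 148 [45. 47. 52.] 152 [45. 48. 52.] 156 [45. 47. 52.] 160 [45. 48. 52.] 164 [45. 47. 51.] 168 [45. 48. 50.] 172 [32. 44. 45.] 176 [22. 38. 45.] 180 [39. 42. 44.] 184 [ 9. 28. 31.] 188 [ 1.  4. 28.] 192 [ 0.  5. 29.] 196 [ 2. 23. 43.] 200 [41. 44. 46.]
```

{"method": "play_rows", "body": {"plan": [0, 0, 0, -1, 0, 0, 100, 0, 0, 0, -1, 0, 0, 100]}}

```text
clock: 19.05
eef_pos: [557.5, 40.5, 19.2]
eef_rot: [0.662, 0.749, -0.0, 0.0]
ft_force: [-0.6, 2.8, -0.4]
opening: 51.8
```

{"method": "play_rows", "body": {"plan": [0, 0, 0, -1, 0, 0, 100, 0, 0, 0, -1, 0, 0, 100]}}

```text
clock: 19.25
eef_pos: [557.6, 39.6, 19.2]
eef_rot: [0.662, 0.749, -0.0, 0.0]
ft_force: [-0.3, 2.6, 1.1]
opening: 52.1
```

{"method": "play_rows", "body": {"plan": [0, 0, 0, -1, 0, 0, 100, 0, 0, 0, -1, 0, 0, 100]}}

```text
clock: 19.45
eef_pos: [557.7, 38.6, 19.2]
eef_rot: [0.662, 0.749, -0.0, 0.0]
ft_force: [0.5, 2.3, 1.6]
opening: 52.2
```

{"method": "play_rows", "body": {"plan": [0, 0, 0, -1, 0, 0, 100, 0, 0, 0, -1, 0, 0, 100]}}

```text
clock: 19.65
eef_pos: [557.9, 37.6, 19.2]
eef_rot: [0.662, 0.749, -0.0, 0.0]
ft_force: [-0.4, 2.9, 1.1]
opening: 51.7
```

{"method": "play_rows", "body": {"plan": [0, 0, 0, -1, 0, 0, 100, 0, 0, 0, -1, 0, 0, 100]}}

```text
clock: 19.85
eef_pos: [557.9, 36.8, 19.2]
eef_rot: [0.662, 0.749, 0.0, -0.0]
ft_force: [-0.8, 3.9, 0.8]
opening: 52.2
```

{"method": "play_rows", "body": {"plan": [0, 0, 0, -1, 0, 0, 100, 0, 0, 0, -1, 0, 0, 100]}}

```text
clock: 20.05
eef_pos: [558.1, 36.0, 19.2]
eef_rot: [0.662, 0.749, 0.0, -0.0]
ft_force: [-0.4, 5.0, 0.3]
opening: 51.7
```

{"method": "play_rows", "body": {"plan": [0, 0, 0, -1, 0, 0, 100, 0, 0, 0, -1, 0, 0, 100]}}

```text
clock: 20.25
eef_pos: [558.2, 35.2, 19.2]
eef_rot: [0.662, 0.749, 0.0, -0.0]
ft_force: [-0.8, 5.3, 0.6]
opening: 52.3
```

{"method": "play_rows", "body": {"plan": [0, 0, 0, -1, 0, 0, 100, 0, 0, 0, -1, 0, 0, 100]}}

```text
clock: 20.45
eef_pos: [558.3, 34.4, 19.2]
eef_rot: [0.662, 0.749, 0.0, -0.0]
ft_force: [-1.0, 6.6, 1.3]
opening: 51.8
```

{"method": "play_rows", "body": {"plan": [0, 0, 0, -1, 0, 0, 100, 0, 0, 0, -1, 0, 0, 100]}}

```text
clock: 20.65
eef_pos: [558.4, 33.5, 19.2]
eef_rot: [0.662, 0.749, 0.0, -0.0]
ft_force: [-1.1, 7.4, 2.0]
opening: 52.0
```

```bash
python3 - <<'E'
from h import *
s=st()
p,d,Q=look('p6_top','top')
X,Y,Z=Q[...,0],Q[...,1],Q[...,2]
for a in range(160,204,3):
    k=(X>a)&(X<a+3)&(abs(Y)<38); print(a,np.round(np.nanpercentile(Z[k],[10,50,90]),0) if k.any() else '',end=' ')
E
```

```text
t 20.65 bay x,y [21.5  1. ] z 19.2 F bay [-7.44 -0.16  1.98] open 52.0
160 [46. 48. 53.] 163 [46. 50. 52.] 166 [46. 49. 52.] 169 [45. 47. 52.] 172 [45. 48. 52.] 175 [45. 48. 51.] 178 [46. 48. 51.] 181 [40. 44. 45.] 184 [39. 42. 45.] 187 [29. 30. 31.] 190 [ 3.  5. 28.] 193 [ 1.  5. 27.] 196 [ 2. 23. 43.] 199 [11. 40. 47.] 202 [40. 44. 46.]
```

{"method": "play_rows", "body": {"plan": [0, 0, 0, -1, 0, 0, 100, 0, 0, 0, -2, 0, 0, 100, 0, 0, 0, -2.5, 0, 0, 100, 0, 0, 0, -2.5, 0, 0, 100]}}

```text
clock: 21.1
eef_pos: [558.6, 31.5, 19.2]
eef_rot: [0.662, 0.749, 0.001, -0.001]
ft_force: [-1.3, 8.4, 1.8]
opening: 51.6
```

{"method": "play_rows", "body": {"plan": [0, 0, 0, -1, 0, 0, 100, 0, 0, 0, -1, 0, 0, 100]}}

```text
clock: 21.3
eef_pos: [558.7, 30.6, 19.2]
eef_rot: [0.662, 0.749, 0.001, -0.001]
ft_force: [-0.3, 9.8, 1.8]
opening: 51.8
```

{"method": "play_rows", "body": {"plan": [0, 0, 0, -0.7, 0, 0, 100, 0, 0, 0, -0.7, 0, 0, 100]}}

```text
clock: 21.5
eef_pos: [558.8, 30.1, 19.2]
eef_rot: [0.662, 0.75, 0.001, -0.001]
ft_force: [-1.0, 10.8, 1.5]
opening: 52.0
```

```bash
python3 - <<'E'
from h import *
s=st()
p,d,Q=look('p7_top','top')
X,Y,Z=Q[...,0],Q[...,1],Q[...,2]
for a in range(169,207,2):
    k=(X>a)&(X<a+2)&(abs(Y)<38); print(a,np.round(np.nanpercentile(Z[k],[10,50,90]),0) if k.any() else '',end=' ')
E
```

```text
t 21.5 bay x,y [24.9  1. ] z 19.2 F bay [-10.8    0.3    1.55] open 52.0
169 [46. 47. 52.] 171 [45. 49. 51.] 173 [42. 48. 51.] 175 [45. 47. 50.] 177 [45. 48. 52.] 179 [45. 49. 52.] 181 [46. 48. 50.] 183 [43. 45. 49.] 185 [40. 42. 45.] 187 [38. 41. 46.] 189 [37. 38. 40.] 191 [30. 31. 32.] 193 [13. 25. 26.] 195 [ 2.  7. 31.] 197 [ 3. 22. 41.] 199 [10. 33. 46.] 201 [42. 45. 47.] 203 [42. 44. 47.] 205 [42. 44. 48.]
```

Force gives about 9 mm and travel about 7 mm, so the plate is close to the 8 mm target. I'll hold briefly, ease off, and retreat.

{"method": "play_rows", "body": {"plan": [0, 0, 0, 0, 0, 0, 100, 0, 0, 0, 0, 0, 0, 100, 0, 0, 0, 0, 0, 0, 100, 0, 0, 0, 1, 0, 0, 100, 0, 0, 0, 2, 0, 0, 100, 0, 0, 0, 4, 0, 0, 100, 0, 0, 0, 7, 0, 0, 100, 0, 0, 0, 12, 0, 0, 100, 0, 0, 0, 25, 0, 0, 100, 0, 0, 0, 50, 0, 0, 100, 0, 0, 0, 90, 0, 0, 100, 0, 0, 0, 120, 0, 0, 100, 0, 0, 0, 120, 0, -40, 100, 0, 0, 0, 120, 0, -90, 100, 0, 0, 0, 120, 0, -140, 100, 0, 0, 0, 120, 0, -180, 100, 0, 0, 0, 120, 0, -180, 100, 0, 0, 0, 120, 0, -180, 100]}}

```text
clock: 23.35
eef_pos: [544.3, 148.5, 199.9]
eef_rot: [0.662, 0.75, 0.001, 0.001]
ft_force: [0.1, -0.2, -0.9]
opening: 51.8
```

```bash
python3 - <<'E'
from h import *
s=st()
p,d,Q=look('end_top','top')
X,Y,Z=Q[...,0],Q[...,1],Q[...,2]
m=(abs(Y)<53)&(Z>41)&(Z<55)&((X>10)&(X<80)|(X>140)&(X<187))
r=cv2.minAreaRect(np.c_[X[m],Y[m]].astype(np.float32));print(r,X[m].min(),np.percentile(X[m],1))
for lo,hi in((30,70),(145,178)):
    k=m&(X>lo)&(X<hi);print('lid z',lo,np.median(Z[k]))
for a in range(177,207,2):
    k=(X>a)&(X<a+2)&(abs(Y)<38); print(a,np.round(np.nanpercentile(Z[k],[10,50,90]),0) if k.any() else '',end=' ')
a=cv2.resize(p[190:310,225:410,::-1],None,fx=4,fy=4);cv2.imwrite('pics/end_c.png',cv2.convertScaleAbs(a,alpha=1.5))
E
```

```text
t 23.35 bay x,y [-94.3   1.2] z 199.9 F bay [ 0.18  0.11 -0.93] open 51.8
((109.49241638183594, 0.085540771484375), (154.47906494140625, 99.94348907470703), 0.009051540866494179) 32.247296759151794 32.93534230059922
lid z 30 48.324360175222445
lid z 145 48.507560311946634
177 [47. 48. 51.] 179 [44. 48. 51.] 181 [45. 48. 50.] 183 [39. 43. 47.] 185 [40. 43. 46.] 187 [39. 40. 41.] 189 [26. 26. 30.] 191 [29. 29. 29.] 193 [ 3.  5. 26.] 195 [ 1.  5. 29.] 197 [ 2. 24. 41.] 199 [13. 38. 47.] 201 [41. 43. 46.] 203 [41. 45. 49.] 205 [41. 44. 46.]
```

View pics/end_c.png

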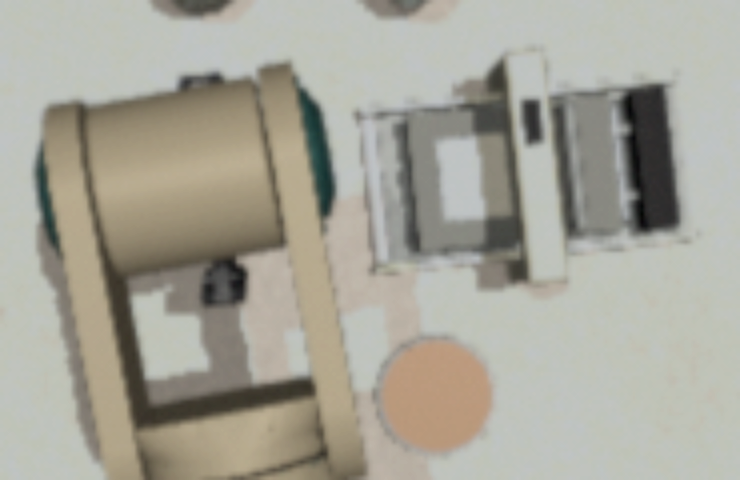

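The final view shows the box flat and square in the bay, with its tail at about 32 mm (well inside the sill). Its nose is at about 183 mm, against the plate, and the arm is clear. Handing in.

```bash
python3 -c "
from cell import *
print(job_done())"
```

```text
the job is handed in; nothing more can be done
None
```

The slide box is loaded in the bay, handle end first, lying flat and holding the sprung plate in. I handed the job in at about 23 s; no verdict was reported.

**How it went:** I gripped the bar and raised the leading end. I then dragged the box forward with a 14 mm sideways correction, rested its nose on the sill and let go. I pushed it from behind in stages, easing off when the nose tipped down and again when the tail dropped in. Then I felt for the plate, pressed it, held for 0.3 s and backed away.

**Last checks (top camera):**

| Check | Reading |
|---|---|
| Lid height, rear and front | 48.3 and 48.5 mm, so the box is flat on the 3 mm floor |
| Tail position in the bay | about 32 mm, well inside the sill |
| Alignment with the bay | 0.1 mm off centre, about 0° yaw |
| Plate still pressed after release | about 6 mm |
| Arm | clear of everything |

**What disagreed or went less than cleanly:**
- **Plate depth at full push:** it came out at about 7 mm from travel and about 9 mm from force. That brackets the 8 mm target, but I have no direct reading.
- **Tail lift:** during the first lift, friction on the bar raised the tail about 7 mm, well under the 45 mm limit. I pitched the tool to set it back down before dragging.
- **Camera offsets:** the scene and wrist cameras differed from the top camera by 2–4 mm, so I compared box and bay positions within the same view.
- **Bystanders:** I did not measure them again at the end. The dish looks unmoved in the last picture, but the arm hides the carton and the crop leaves out the rest.

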